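# Shut and latch the tea caddy

## Robot

A 6-joint arm with a two-finger parallel gripper is mounted at the origin on the work surface. World frame = base frame: x ahead of the robot, y to its left, z up, the work surface at z = 0. Lengths are in mm, angles in degrees, forces in N, time in s.
With the tool pointing down it reaches from about 300 to 850 mm from the base axis. Payload 4.2 kg.
Tool frame: the origin (TCP) lies midway between the tips of the shut fingers; the grasp point (between the pads) lies 19 mm behind it (env.grasp_offset is the distance from the TCP to the grasp point, in mm); z points along the fingers, y is the line along which they close (so a half turn about z gives the same grasp; the last joint's range is limited). The gripper opens to 91 mm and grips with 3 to 60 N. Pads are 32 mm wide; open, the fingers measure 118 mm over their backs; the gripper's body (76 mm by 178 mm) begins 60 mm behind the grasp point.
Start: joints at [-72.25, 18.312, 89.639, -0, 72.044, -1.146], TCP at [186.219, -544.027, 213.976] pointing down, gripper open.
Joint ranges: [-177.97, 177.97], [-48.28, 115.42], [12.27, 149.76], [-77.06, 257.06], [2.81, 150.46], [-146.56, 146.56]. Speed limits (degrees/s): [147.25, 147.25, 180, 180, 180, 180].

## Interface

Orientations are given as [roll, pitch, yaw] about the fixed x, y, z axes, in that order (R = Rz(yaw) Ry(pitch) Rx(roll)).
In Python, from workcell import env, optics gives the robot as it stands. The module is installed in compiled form; this text tells all that it offers.
- The arm moves only by the tool send_rows, never from a script. Its argument "targets" is a list that holds one entry, the list of rows, each a list of 7 numbers: the turn, a rotation vector about the world's x, y, z scaled (see below), then the shift along the world's x, y, z scaled (see below), then the closure, from -1 (fully open) to 1 (shut). In form: [[[rx, ry, rz, x, y, z, gripper], ...]]. A call has 1 to 12 rows; each row shifts and turns the commanded pose from where the row before left it; what a row does not reach is not made up. The controller multiplies each number of a shift by 0.2 m and each number of a turn by pi/2 rad. A row lasts 1/10 s, in which the tool goes at most 50 mm and 8.59 degrees, less where a joint would pass 70% of its speed; a pose out of reach is approached as far as the arm can. A call with a number of a shift or a turn outside -1 to 1 is refused whole. A call with a gripper value outside its range is refused whole. The fingers move at their own pace and stop on an object; "grip_force" is the grip in N (left out, the last holds). Time passes only in rows, so rows that do not move let the fingers close. It gives the time, the measured TCP pose, the force, the opening and the grip force at its end, in the units of the state.
- env.state(): the state, without advancing time (a new reading comes with each control period).
- optics.grab_frame(name): name is "scene" or "top" or "wrist"; returns (picture, depth): 400x640x3 uint8, red, green, blue; 400x640 float32, mm along the optical axis (not along the pixel's ray), 0 where there is no reading.
- optics.camera_info(name): a dict with "camera_matrix" (3x3 intrinsics, pixels), "k1" (the pictures are not rectified: a ray, as slopes to the right and down, at radius r is drawn at 1 + k1 r^2 times it, then the intrinsics apply), "R" (3x3) and "t" (3): a world point X has camera coordinates R X + t; the wrist camera has in their place "mount" (4x4, takes a point from camera to tool coordinates, whose origin is the TCP and whose axes are the flange's). Camera axes: x right, y down, z forward; pixel columns grow to the right and rows downward; lengths in mm; the calibration is good to about 2 mm. A picture is of the moment at which its call begins: read the wrist's pose just before it. camera_info takes no time and is no camera call.
- env.job_done(): hands the job in; it is judged then, once.
Trained networks look in the newest picture that a camera, given by its name, has taken for a name from the list of things; names that differ only in an ending like _2 or _b are one class to them, and where a whole thing is asked for, a point or a joint stands for the part that bears it (a point fixed in the world has none). Each returns a list of dicts, best first, with "conf" (0 to 1); they miss things now and then, are a little off and sometimes report something else, mostly with a low value. They report only what shows in the picture. A call takes as long as a camera call. They do not tell look-alikes from the thing itself.
- optics.silhouettes(camera, name): "mask" (400x640 bool, what is visible of it) and "at" ([column, row] in pixels, amid what is visible of it).
- optics.place_of(camera, name): "at" ([column, row] in pixels: a listed point, or the origin of a listed thing).
The state is a dict: "time_s": time; "qpos": joint angles; "qvel": joint speeds; "effort": joint torques, N m; "ee_pos": TCP position; "ee_rot": TCP orientation; "force": force on the tool from outside, world axes, zero at the start; "torque": the same for the moment, N m; "gripper_width": finger opening in mm; "gripper_force": force on a finger pad.
Only numpy, scipy, OpenCV 4.12 (cv2) and the standard library are available. Lean on these libraries where they do the work, as an engineer would, in place of code of your own. Each camera call takes 0.05 s, during which the arm holds its last target. There are 200 camera calls.

## Task

Shut the tea caddy with your fingertips: push its open lid fully down, and only then push the brass lever on its front up and over past its balance point so that it snaps down flat across the lid, and move away. Push gently and grip nothing: the caddy stays standing where it is, not lifted, tipped or shoved along, and the other tea things are left alone.

Things in the scene. Friction and masses are not known exactly. Their poses are not given: they have to be found in the camera images.
- caddy: Narrow pale grey-green ceramic box, 110 mm long (its x) x 70 mm wide (its y) x 80 mm high without the lid, 0.85 kg, standing loose on the black slate slab (slab top 20 mm above the work surface) in the left or the right half of the slab, turned up to about 0.55 rad either way. Origin: centre of its underside; z up; its -x end is the front, which roughly faces the robot and carries a brass bracket with the lever; the lid's hinge is along the top edge of the +x end.
- lid (a joint): Angle of the lid, rad: 0 fully shut (flat on the rim), growing as its front edge rises; starts between 0.4 and 0.9, at most 1.5. The lid is a flat 110 x 70 x 8 mm ceramic plate without a knob; when shut its top is 88 mm above the caddy's underside. A stiff hinge keeps it at any angle; pressing down with 1 to 2 N on its middle closes it against a hard stop.
- lid_edge (a point): Middle of the lid's free front edge, on its top face; 110 mm from the hinge line.
- lid_hinge (a point): Middle of the lid's hinge line: in the caddy's frame x = +55, y = 0, z = 80 mm. The hinge axis is the caddy's y.
- latch (a joint): Angle of the brass toggle lever, rad, about the caddy's y axis: 0 open (leaning 40 degrees out from upright, away from the lid, to the caddy's -x), 0.70 upright, 2.27 closed (lying flat over the lid, pointing to the caddy's +x). Over-centre spring: below 0.80 it falls back to 0, beyond 0.80 it snaps on to 2.27 by itself. About 1 to 2 N at the tip is needed to start it. Starts at 0. It does not strike the lid.
- latch_pivot (a point): Lever's pivot: in the caddy's frame x = -72, y = 0, z = 94 mm. The bracket cheeks beside it reach 6 mm above the pivot and 6 mm in front of it.
- latch_tip (a point): Centre of the round cross bar (10 mm thick, 36 mm along the caddy's y) at the lever's end, 50 mm from the pivot; the arm between is a flat bar 16 mm wide (caddy's y) and 6 mm thick.
- cup_a: White porcelain cup standing close beside the caddy on its +y side, 66 mm across the rim, 42 mm high; origin at the centre of its foot. Leave alone.
- cup_b: White porcelain cup of the same shape near the slab's front edge, near the middle. Leave alone.
- teapot: Purple-brown clay teapot, 106 mm across, 91 mm high, about 165 mm over spout and handle (along its y), in the half of the slab that the caddy is not in; origin at the centre of its foot. Leave alone.
- pitcher: Clear glass pitcher, 72 mm across, 85 mm high, with a handle on its +y side, in the slab's back row; origin at the centre of its foot. Leave alone.
- tongs: Square rosewood holder 50 x 50 x 95 mm with tongs and a scoop standing in it up to 170 mm high, in the slab's back row; origin at the centre of its underside. Leave alone.
- pet: Small clay toad figure about 54 mm across and 45 mm high, in the slab's back row; origin at the centre of its underside. Leave alone.
Things that resemble listed ones, but are neither listed nor needed, are in the scene too. What is shaped like the caddy but blue or orange is not meant.

How it is judged (in metres and radians):
On the way, in this order (a step that is already met when the one before it is completed fails the run):
1. the lid is fully shut while the lever is still open (value of joint lid below 0.06 rad and value of joint latch below 0.5 rad), for 0.2 s.
2. the lever has snapped over into its closed position (value of joint lid below 0.06 rad and value of joint latch above 2.15 rad), for 0.2 s.
At the end, for the whole second after the job is handed in: Lid within 0.06 rad of shut, lever within about 0.12 rad of its closed stop, caddy at rest, upright and within 25 mm of where it began, every other tea thing within 20 mm of where it began (all of step 2 and value of joint latch below 2.4 rad and distance of caddy from where it was at the start of the episode below 0.025 m and angle between caddy's own z axis and vertical below 0.05 rad and linear speed of caddy below 0.01 m/s and distance of each of teapot, pitcher, cup_a, cup_b, tongs, pet from where it was at the start of the episode below 0.02 m); the robot touches nothing.
It fails at once if the lever is flipped over while the lid is still open (value of joint latch above 0.9 rad and value of joint lid above 0.12 rad).
It fails at once if the caddy is lifted, tipped or shoved along (raised 12 mm, tilted 0.2 rad or moved 40 mm) (height (world z) of caddy above 0.032 m or angle between caddy's own z axis and vertical above 0.2 rad or distance of caddy from where it was at the start of the episode above 0.04 m).
It fails at once if the caddy, its lid or its lever is pressed or squeezed with more than 30 N (contact force between the fingers and caddy above 30 N).
It fails at once if another tea thing is shoved, lifted or tipped (moved 25 mm or tilted 0.4 rad) (distance of any of teapot, pitcher, cup_a, cup_b, tongs, pet from where it was at the start of the episode above 0.025 m or angle between any of teapot, pitcher, cup_a, cup_b, tongs, pet's own z axis and vertical above 0.4 rad).
It also fails if it takes over 40 s, if anything falls off the work surface, if the arm or the gripper's body presses on something with over 40 N, if the wrist force passes 120 N, or if a joint passes its speed limit or range.

## Working session

There is one attempt and no reset: what is moved stays moved. The work goes in short steps, Python scripts to look and compute and a tool call to move; the robot and the scene stay as the last step left them, time stands still between calls to the robot, and variables do not carry over. Pictures are saved under pics/ and viewed, at most 10 in all, crops included, and the job is handed in when it is done.

Besides the shell and the picture viewer there is one more tool, called after "Call:" by a JSON object that holds its "op" and its "data", one argument or row to a line. send_rows: Moves the arm, as the interface text tells. Its arguments: {"type":"object","properties":{"targets":{"type":"array"},"grip_force":{"type":"number"}},"required":["targets"]}

```bash
mkdir -p pics; cat > h.py <<'E'
import numpy as np, cv2
from workcell import env, optics
def ray(cam,uv):
    c=optics.camera_info(cam);K=np.array(c["camera_matrix"]);k1=c["k1"]
    d=np.array([(uv[0]-K[0,2])/K[0,0],(uv[1]-K[1,2])/K[1,1]]);s=d.copy()
    for _ in range(20): s=d/(1+k1*(s@s))
    return np.array([s[0],s[1],1.])
def w(cam,uv,z):  # world from pixel+depth
    c=optics.camera_info(cam);R=np.array(c["R"]);t=np.array(c["t"])
    return R.T@(ray(cam,uv)*z-t)
def proj(cam,X):
    c=optics.camera_info(cam);K=np.array(c["camera_matrix"]);p=np.array(c["R"])@X+np.array(c["t"])
    s=p[:2]/p[2];s=s*(1+c["k1"]*(s@s));return K[:2,:2]@s+K[:2,2]
def cloud(cam,depth,mask):
    v,u=np.nonzero(mask&(depth>0))
    return np.array([w1 for w1 in (_b(cam,u,v,depth[v,u]))])
def _b(cam,u,v,z):
    c=optics.camera_info(cam);K=np.array(c["camera_matrix"]);R=np.array(c["R"]);t=np.array(c["t"])
    d=np.stack([(u-K[0,2])/K[0,0],(v-K[1,2])/K[1,1]],1);s=d.copy()
    for _ in range(20): s=d/(1+c["k1"]*(s**2).sum(1,keepdims=True))
    P=np.c_[s,np.ones(len(s))]*z[:,None]
    return (P-t)@R
def tri(uv1,c1,uv2,c2):
    A=[];b=[]
    for cam,uv in((c1,uv1),(c2,uv2)):
        c=optics.camera_info(cam);R=np.array(c["R"]);t=np.array(c["t"]);d=R.T@ray(cam,uv);d/=np.linalg.norm(d);o=-R.T@t
        M=np.eye(3)-np.outer(d,d);A.append(M);b.append(M@o)
    X=np.linalg.lstsq(np.vstack(A),np.hstack(b),rcond=None)[0];return X
E
cat > a.py <<'E'
from h import *
np.set_printoptions(precision=1,suppress=True)
for cam in("scene","top"):
    p,d=optics.grab_frame(cam);cv2.imwrite(f"pics/{cam}0.png",p[:,:,::-1]);np.savez(f"{cam}0.npz",p=p,d=d)
    for n in("caddy","lid_edge","lid_hinge","latch_pivot","latch_tip","cup_a","teapot"):
        for r in optics.place_of(cam,n)[:3]:
            u,v=np.round(r["at"]).astype(int);z=d[v,u] if 0<=v<400 and 0<=u<640 else 0
            print(cam,n,np.array(r["at"]),round(r["conf"],2),w(cam,r["at"],z) if z else None)
    for i,r in enumerate(optics.silhouettes(cam,"caddy")[:3]): np.save(f"m_{cam}{i}.npy",r["mask"]);print(cam,"sil",r["at"],r["conf"],r["mask"].sum())
E
python3 a.py
```

```text
scene caddy [216.4 211.3] 0.77 [ 339.5 -219.7   57.1]
scene caddy [340.3 135.7] 0.71 None
scene caddy [310.9 283. ] 0.7 [ 668.3 -192.1  106.5]
scene lid_edge [294.5 237. ] 0.8 [ 586.4 -166.8  161.3]
scene lid_edge [326.  100.6] 0.72 [151.1 301.9   9.2]
scene lid_edge [194.8 205.4] 0.62 [ 325.8 -262.9  102. ]
scene lid_hinge [229.4 182.9] 0.81 [ 309.3 -155.7   89.1]
scene lid_hinge [310.4 283. ] 0.78 [ 669.8 -194.7  111.4]
scene lid_hinge [350.9 126.2] 0.67 [350.  219.6  84.5]
scene latch_pivot [292.5 234.9] 0.71 [ 553.6 -148.6  118. ]
scene latch_pivot [185.6 206.4] 0.47 [ 315.7 -281.5  103.9]
scene latch_pivot [322.3  97.7] 0.47 [217.7 229.   99.4]
scene latch_tip [317.3  82.1] 0.64 [190.9 233.3 137.6]
scene cup_a [317.7 201. ] 0.87 [480.8 -13.7  62.6]
scene cup_a [334.2 268.5] 0.84 [636.7 -97.1  25.3]
scene teapot [402.8 186.4] 0.82 [593.3 172.2  75.4]
scene sil [337.0, 123.6] 0.62 1766
scene sil [211.4, 199.5] 0.58 2420
scene sil [299.9, 268.0] 0.56 2862
top caddy [394.2 294.4] 0.87 [ 306.4 -187.3   87.2]
top caddy [229.6 300.3] 0.82 [309.7 195.4  89. ]
top caddy [375.8 174.9] 0.5
[... 231 characters left out ...]
.6   80.7]
top lid_hinge [388.8 141.7] 0.78 [ 675.1 -201.9  101.9]
top lid_hinge [216.4 286.2] 0.63 [342.9 226.3  88.2]
top latch_pivot [210.2 336.3] 0.75 [228.8 244.   76.6]
top latch_pivot [433.2 288.5] 0.53 [ 315.6 -276.9   99.2]
top latch_pivot [372.7 190.6] 0.46 [ 548.6 -148.9  121.1]
top latch_tip [450.1 284.9] 0.72 [ 322.9 -305.   134.4]
top latch_tip [207.2 356.3] 0.68 [194.6 236.5 132.8]
top latch_tip [372.6 197.3] 0.55 [ 527.3 -143.   146.7]
top cup_a [340.7 166.1] 0.71 [640.  -86.3  22.7]
top cup_a [308.5 236.9] 0.65 [456.1   6.6  23.8]
top teapot [224.9 197.7] 0.56 [552.4 205.2  92.1]
top sil [218.7, 311.1] 0.9 2245
top sil [401.6, 297.3] 0.69 1954
top sil [378.3, 168.5] 0.6 1788
```

```bash
cat > b.py <<'E'
from h import *
a=cv2.imread("pics/scene0.png");b=cv2.imread("pics/top0.png")
x=cv2.resize(a[190:330,220:400],(720,560),interpolation=3);cv2.imwrite("pics/sc.png",x)
x=cv2.resize(b[110:250,300:440],(600,600),interpolation=3);cv2.imwrite("pics/tc.png",x)
E
python3 b.py
```

```text
(no output)
```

View pics/top0.png

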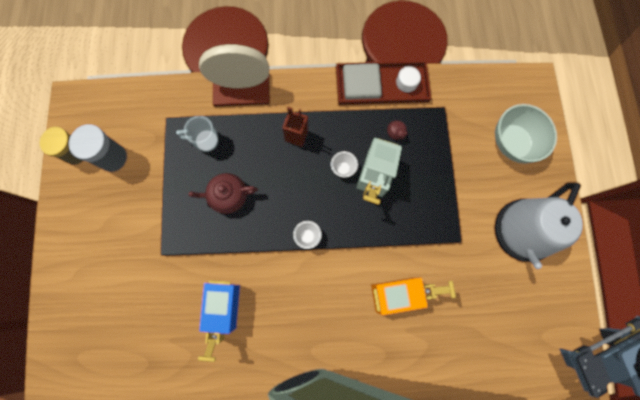

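View pics/sc.png

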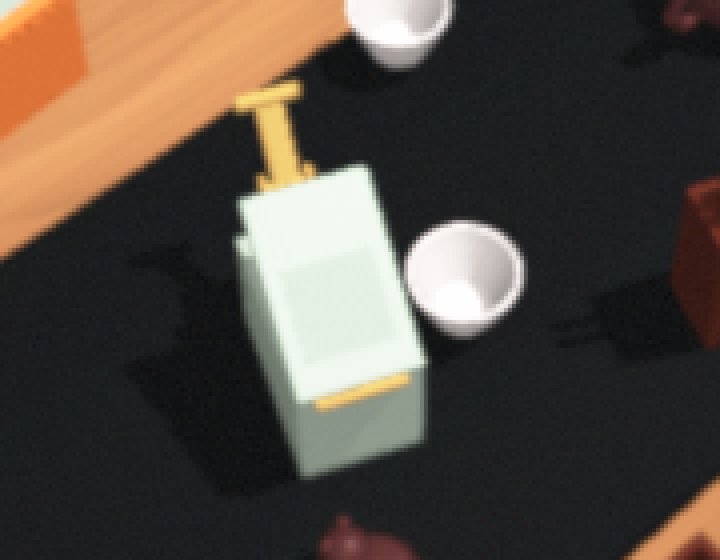

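View pics/tc.png

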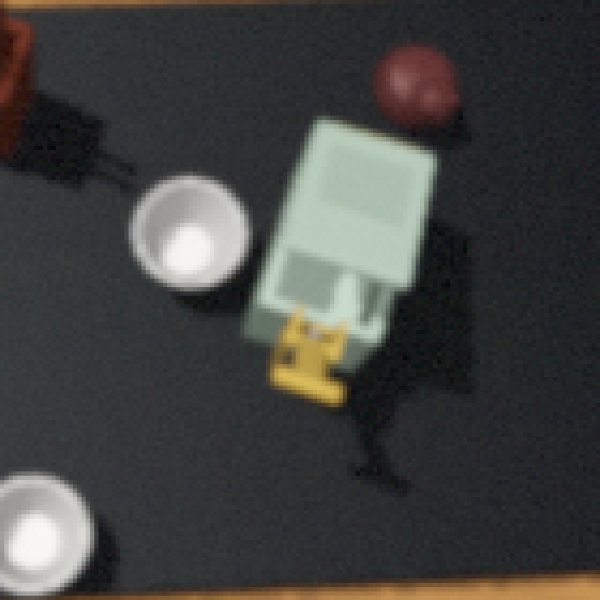

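The caddy is the grey-green one: its lid sits at top (380,165) and scene (300,268), with the lever at top (372,200) and scene (287,214). cup_a is at top (344,164), right beside it. The blue and orange boxes are look-alikes.

```bash
cat > c.py <<'E'
from h import *
np.set_printoptions(precision=1,suppress=True)
print("tip tri",tri([287.25,214.25],"scene",[371.9,201.0],"top"))
def nm(cam,i):return np.load(f"m_{cam}{i}.npy")
from scipy.spatial import cKDTree
for cam in("scene","top"):
    z=np.load(f"{cam}0.npz");m=nm(cam,2);P=cloud(cam,z["d"],m);v,u=np.nonzero(m&(z["d"]>0));c=z["p"][v,u].astype(int)
    brass=c[:,0]-c[:,2]>40
    B=P[brass];G=P[~brass&(P[:,2]>104)]
    # RANSAC plane of lid top
    rng=np.random.default_rng(0);best=None
    for _ in range(2000):
        a=G[rng.choice(len(G),3,replace=False)];n=np.cross(a[1]-a[0],a[2]-a[0])
        if np.linalg.norm(n)<1:continue
        n/=np.linalg.norm(n);n*=np.sign(n[2])
        if n[2]<.5:continue
        i=abs((G-a[0])@n)<3
        if best is None or i.sum()>best.sum():best=i
    L=G[best];c0=L.mean(0);n=np.linalg.svd(L-c0)[2][2];n*=np.sign(n[2])
    L=G[abs((G-c0)@n)<4]
    print(cam,len(G),len(L),"n",np.round(n,3),"lid",np.arccos(n[2]),"yaw_n",np.arctan2(n[1],n[0]))
    yaw=np.arctan2(n[1],n[0]);ey=np.array([-np.sin(yaw),np.cos(yaw),0]);ex=np.cross(ey,n)
    q=np.c_[(L-c0)@ex,(L-c0)@ey].astype(np.float32)
    (cx,cy),(ww,hh),an=cv2.minAreaRect(q)
    print(" rect",cx,cy,ww,hh,an);
    for k in cv2.boxPoints(((cx,cy),(ww,hh),an)):print("  corner",c0+k[0]*ex+k[1]*ey)
    print(" brass",len(B),"z>150:",B[B[:,2]>140].mean(0),"all rng",B.min(0),B.max(0))
E
python3 c.py
```

```text
tip tri [ 519.8 -137.9  150.3]
scene 1761 1674 n [ 0.5 -0.2  0.9] lid 0.5301609365874325 yaw_n -0.37102430630839633
 rect -1.0959854125976562 0.4531745910644531 70.87761688232422 109.85103607177734 89.62812805175781
  corner [ 571.4 -196.5  163.6]
  corner [ 659.5 -231.5  108. ]
  corner [ 685.6 -165.6  107.8]
  corner [ 597.5 -130.5  163.4]
 brass 340 z>150: [ 526.4 -141.6  152.1] all rng [ 436.  -222.6   18.4] [684.7 -73.2 164.6]
top 944 912 n [ 0.5 -0.2  0.9] lid 0.5176994101836141 yaw_n -0.36134280709008115
 rect 3.6572723388671875 -0.638824462890625 70.3886947631836 113.08018493652344 89.06986236572266
  corner [ 570.2 -194.5  163.5]
  corner [ 661.4 -230.9  107.6]
  corner [ 687.3 -165.5  107. ]
  corner [ 596. -129.  163.]
 brass 263 z>150: [ 523.1 -137.7  153.5] all rng [ 512.4 -177.8   16.9] [ 572.8 -119.8  159.8]
```

```bash
python3 -c "
from h import *
s=env.state();print({k:np.round(s[k],2) for k in('time_s','qpos','ee_pos','ee_rot','force','gripper_width')})"
```

```text
{'time_s': np.float64(0.9), 'qpos': array([-72.25,  18.31,  89.64,   0.  ,  72.04,  -1.15]), 'ee_pos': array([ 186.2 , -544.03,  213.99]), 'ee_rot': array([179.99,  -0.  ,  18.89]), 'force': array([-0.44,  0.61, -0.17]), 'gripper_width': np.float64(91.0)}
```

Call:
{"op": "send_rows", "data": {
  "targets": [
    [[0,0,0,0.05,0.05,0.2,1],[0,0,0,0.15,0.15,0.1,1],[0,0,0,0.17,0.15,0.05,1],[0,0,0,0.18,0.16,0,1]]
  ]
}}

```text
time_s: 1.3
ee_pos: [297.4, -442.0, 286.1]
ee_rot: [179.7, -0.1, 18.8]
force: [0.8, -1.1, -0.2]
gripper_width: 61.9
gripper_force: 0.0
```

Call:
{"op": "send_rows", "data": {
  "targets": [
    [[0,0,-0.05,0.175,0.148,0,1],[0,0,-0.05,0.175,0.148,0,1],[0,0,-0.05,0.175,0.148,0,1],[0,0,-0.05,0.175,0.148,0,1],[0,0,-0.05,0.175,0.148,-0.095,1],[0,0,-0.05,0.175,0.148,-0.095,1],[0,0,-0.05,0.175,0.148,-0.095,1],[0,0,-0.05,0.175,0.148,-0.095,1],[0,0,-0.05,0.175,0.148,-0.095,1],[0,0,0,0,0,0,1]]
  ]
}}

```text
time_s: 2.3
ee_pos: [613.3, -171.3, 185.1]
ee_rot: [-179.9, 0.3, -21.4]
force: [-0.1, -0.8, -0.2]
gripper_width: 0.5
gripper_force: 0.0
```

Call:
{"op": "send_rows", "data": {
  "targets": [
    [[0,0,0,0,-0.015,-0.05,1],[0,0,0,0,0,-0.05,1],[0,0,0,0,0,-0.03,1],[0,0,0,0,0,-0.025,1],[0,0,0,0,0,-0.025,1],[0,0,0,0,0,-0.02,1],[0,0,0,0,0,-0.02,1]]
  ]
}}

```text
time_s: 3.0
ee_pos: [611.3, -178.9, 145.1]
ee_rot: [180.0, -0.0, -21.6]
force: [-0.7, -0.7, 1.0]
gripper_width: 0.5
gripper_force: 0.3
```

Call:
{"op": "send_rows", "data": {
  "targets": [
    [[0,0,0,0,0,-0.02,1],[0,0,0,0,0,-0.02,1],[0,0,0,0,0,-0.02,1],[0,0,0,0,0,-0.02,1],[0,0,0,0,0,-0.02,1]]
  ]
}}

```text
time_s: 3.5
ee_pos: [611.2, -178.6, 124.6]
ee_rot: [180.0, 0.0, -21.6]
force: [0.3, -0.3, 0.9]
gripper_width: 0.6
gripper_force: 0.3
```

Call:
{"op": "send_rows", "data": {
  "targets": [
    [[0,0,0,0,0,-0.02,1],[0,0,0,0,0,-0.02,1],[0,0,0,0,0,-0.015,1],[0,0,0,0,0,-0.01,1],[0,0,0,0,0,0,1]]
  ]
}}

```text
time_s: 4.0
ee_pos: [611.2, -178.6, 111.6]
ee_rot: [180.0, 0.0, -21.6]
force: [0.8, 0.2, 0.6]
gripper_width: 0.6
gripper_force: 0.0
```

Call:
{"op": "send_rows", "data": {
  "targets": [
    [[0,0,0,0,0,-0.005,1],[0,0,0,0,0,-0.005,1],[0,0,0,0,0,-0.005,1],[0,0,0,0,0,0,1]]
  ]
}}

```text
time_s: 4.4
ee_pos: [611.2, -178.6, 108.9]
ee_rot: [180.0, -0.0, -21.6]
force: [-0.2, -0.2, -0.6]
gripper_width: 0.4
gripper_force: 0.0
```

Call:
{"op": "send_rows", "data": {
  "targets": [
    [[0,0,0,0,0,-0.005,1],[0,0,0,0,0,0,1]]
  ]
}}

```text
time_s: 4.6
ee_pos: [611.3, -178.7, 108.3]
ee_rot: [180.0, -0.0, -21.6]
force: [0.1, -0.6, 2.5]
gripper_width: 0.5
gripper_force: 1.1
```

Call:
{"op": "send_rows", "data": {
  "targets": [
    [[0,0,0,0,0,-0.003,1],[0,0,0,0,0,0,1]]
  ]
}}

```text
time_s: 4.8
ee_pos: [611.3, -178.7, 108.3]
ee_rot: [180.0, -0.0, -21.6]
force: [-1.9, 0.4, 4.4]
gripper_width: 0.5
gripper_force: 2.6
```

Call:
{"op": "send_rows", "data": {
  "targets": [
    [[0,0,0,0,0,-0.004,1],[0,0,0,0,0,0,1],[0,0,0,0,0,0,1]]
  ]
}}

```text
time_s: 5.1
ee_pos: [611.3, -178.7, 108.2]
ee_rot: [180.0, -0.1, -21.6]
force: [-3.2, -0.2, 8.3]
gripper_width: 0.5
gripper_force: 4.3
```

Call:
{"op": "send_rows", "data": {
  "targets": [
    [[0,0,0,0,0,0.05,1],[0,0,0,0,0,0.15,1],[0,0,0,0,0,0.2,1],[0,0,0,-0.2,0.08,0.1,1],[0,0,0,-0.2,0.08,0,1],[0,0,0,-0.25,0.1,0,1],[0,0,0,-0.2,0.08,0,1],[0,0,0,0,0,0,1]]
  ]
}}

```text
time_s: 5.9
ee_pos: [439.3, -110.1, 206.5]
ee_rot: [180.0, 0.2, -21.6]
force: [0.3, -0.2, -0.5]
gripper_width: 0.2
gripper_force: 0.0
```

```bash
cat > d.py <<'E'
from h import *
np.set_printoptions(precision=1,suppress=True)
s=env.state();print(s["ee_pos"],s["time_s"])
ims=[]
o=np.array([617.7,-176.9,20]);c,sn=np.cos(-.375),np.sin(-.375);E=np.array([[c,-sn,0],[sn,c,0],[0,0,1]])
for cam in("scene","top"):
    p,d=optics.grab_frame(cam);M=np.zeros(d.shape,bool);a=np.round(proj(cam,o+E@[10,0,88])).astype(int);M[a[1]-30:a[1]+30,a[0]-30:a[0]+30]=1
    P=(cloud(cam,d,M)-o)@E
    for nm,sel in(("lid",(abs(P[:,0]-5)<45)&(abs(P[:,1])<30)&(P[:,2]>70)&(P[:,2]<140)),):
        Q=P[sel];A=np.c_[Q[:,:2],np.ones(len(Q))];k=np.linalg.lstsq(A,Q[:,2],rcond=None)[0];print(cam,nm,len(Q),"slope",np.round(k,3))
    x=p[a[1]-60:a[1]+60,a[0]-75:a[0]+75,::-1]
    ims.append(cv2.resize(x,(500,400),interpolation=3))
    for n in("latch_tip","latch_pivot","lid_hinge"):
        for r in optics.place_of(cam,n)[:3]:
            if np.linalg.norm(r["at"]-a)<50: print(cam,n,np.array(r["at"]),r["conf"],"expected open tip",proj(cam,o+E@[-104,0,132]),"pivot",proj(cam,o+E@[-72,0,94]))
import sys
cv2.imwrite(f"pics/{sys.argv[1]}.png",cv2.resize(np.hstack(ims),(800,320)))
E
python3 d.py s1
```

```text
[ 439.3 -110.1  206.5] 5.9
scene lid 1004 slope [ 0.   0.  88.9]
scene latch_pivot [292.2 233.1] 0.57 expected open tip [285.9 214.3] pivot [291.1 235.6]
scene lid_hinge [311.5 282.2] 0.92 expected open tip [285.9 214.3] pivot [291.1 235.6]
top lid 353 slope [-0.  0. 89.]
top lid_hinge [388.4 143. ] 0.85 expected open tip [371.3 199.7] pivot [372.8 190.4]
```

View pics/s1.png

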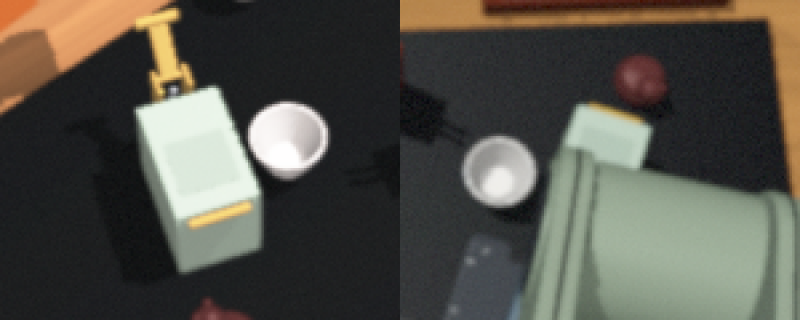

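The lid is flat (slope 0, top about 89 mm). The lever is still open, with its tip at (160,17) in the left crop, and the caddy hasn't moved. Next is the lever.

Call:
{"op": "send_rows", "data": {
  "targets": [
    [[0,0,0,0,0.01,-0.15,1],[0,0,0,0,0.005,-0.157,1],[0,0,0,0.09,-0.036,0,1],[0,0,0,0.09,-0.036,0,1],[0,0,0,0.06,-0.023,0,1],[0,0,0,0.02,-0.008,0,1],[0,0,0,0.02,-0.008,0,1]]
  ]
}}

```text
time_s: 7.0
ee_pos: [500.7, -131.3, 145.0]
ee_rot: [180.0, 0.1, -21.6]
force: [-2.4, 0.9, 2.6]
gripper_width: 0.4
gripper_force: 2.0
```

Call:
{"op": "send_rows", "data": {
  "targets": [
    [[0,0,0,0.02,-0.008,0,1],[0,0,0,0.02,-0.008,0,1],[0,0,0,0.02,-0.008,0,1],[0,0,0,0.02,-0.008,0,1]]
  ]
}}

```text
time_s: 7.4
ee_pos: [517.1, -137.7, 145.4]
ee_rot: [180.0, -0.0, -21.6]
force: [-0.6, 0.2, 1.3]
gripper_width: 0.4
gripper_force: 0.7
```

Call:
{"op": "send_rows", "data": {
  "targets": [
    [[0,0,0,0.02,-0.008,0,1],[0,0,0,0.02,-0.008,0,1],[0,0,0,0.02,-0.008,0,1],[0,0,0,0.02,-0.008,0,1]]
  ]
}}

```text
time_s: 7.8
ee_pos: [533.5, -144.3, 145.1]
ee_rot: [180.0, -0.0, -21.6]
force: [0.3, 0.2, -0.9]
gripper_width: 0.8
gripper_force: 0.1
```

Call:
{"op": "send_rows", "data": {
  "targets": [
    [[0,0,0,0.02,-0.008,0,1],[0,0,0,0.02,-0.008,0,1],[0,0,0,0.01,-0.004,0,1],[0,0,0,0,0,0,1]]
  ]
}}

```text
time_s: 8.2
ee_pos: [543.1, -148.2, 145.1]
ee_rot: [180.0, -0.0, -21.6]
force: [-0.8, 0.6, -0.2]
gripper_width: 0.6
gripper_force: 0.0
```

```bash
python3 d.py s2
```

```text
[ 543.1 -148.2  145.1] 8.2
scene lid 1021 slope [-0.1  0.  90.5]
scene latch_tip [297.6 254. ] 0.55 expected open tip [285.9 214.3] pivot [291.1 235.6]
scene latch_pivot [290.6 235.7] 0.48 expected open tip [285.9 214.3] pivot [291.1 235.6]
scene lid_hinge [309.4 280.7] 0.86 expected open tip [285.9 214.3] pivot [291.1 235.6]
top lid 0 slope [0. 0. 0.]
```

View pics/s2.png

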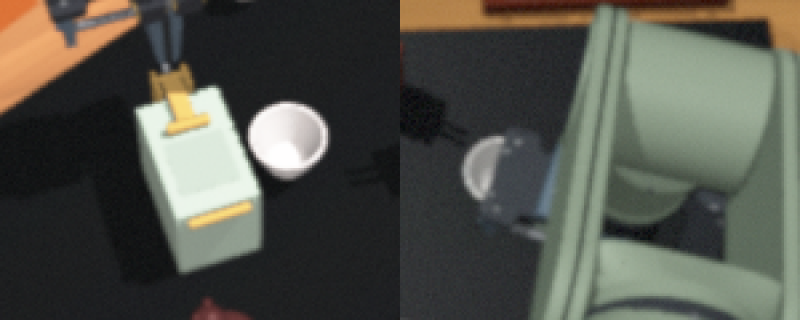

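The lever has snapped down flat across the lid, with its bar at (187,126) in the left crop, and the caddy hasn't moved. I'll retreat up and back.

Call:
{"op": "send_rows", "data": {
  "targets": [
    [[0,0,0,0,0,0.1,1],[0,0,0,-0.05,0.02,0.2,1],[0,0,0,-0.15,0.05,0.15,1],[0,0,0,-0.2,0,0,1],[0,0,0,-0.2,0,0,1],[0,0,0,0,0,0,1],[0,0,0,0,0,0,1]]
  ]
}}

```text
time_s: 9.3
ee_pos: [422.6, -134.1, 235.7]
ee_rot: [-180.0, -0.1, -21.6]
force: [0.4, 1.1, -0.2]
gripper_width: -0.0
gripper_force: 0.0
```

```bash
python3 d.py s3; python3 -c "
from h import *
print(env.job_done())"
```

```text
[ 422.6 -134.1  235.7] 9.3
scene lid 1028 slope [-0.   0.  90.3]
scene latch_tip [297.6 253.2] 0.7 expected open tip [285.9 214.3] pivot [291.1 235.6]
scene latch_pivot [290.2 233. ] 0.48 expected open tip [285.9 214.3] pivot [291.1 235.6]
scene lid_hinge [310.8 282.7] 0.75 expected open tip [285.9 214.3] pivot [291.1 235.6]
top lid 775 slope [-0.1 -0.  89.9]
top latch_tip [381.  168.1] 0.68 expected open tip [371.3 199.7] pivot [372.8 190.4]
top latch_pivot [375.5 192.2] 0.52 expected open tip [371.3 199.7] pivot [372.8 190.4]
top lid_hinge [386.1 143.7] 0.63 expected open tip [371.3 199.7] pivot [372.8 190.4]
the job is handed in; nothing more can be done
None
```

The lid is pushed fully shut and the lever then snapped flat across it, the caddy shows no visible shift, the arm is clear, and the job was handed in at about 9–10 s; no verdict came back.

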